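# Secure the motherboard in its test carrier

### The job

The motherboard lies loose on its test carrier and two of the four orange swing arms that hold it down, one on each side, are still open. Push each open arm round with a fingertip, without gripping it, until it lies over the board's edge, fully home against its stop, then take the hand clear. Do not shift or lift the board, leave the two closed arms closed, and pick up and disturb nothing else on the bench.

Things in the scene. Friction and masses are not known exactly. Their poses are not given: they have to be found in the camera images.
- carrier: fixed test carrier: black plate 250 (x) by 330 (y) mm on feet on red foam; origin under its middle on the table, plate top 42 mm up. Its x axis points from the memory side of the board to the rear sockets, y to the board's left edge. Beside each closed arm, on its -x flank 30 mm from the pivot, stands its stop, a 6 mm steel dowel, top 76 mm above the table.
- board: loose green motherboard, 170 x 170 x 2 mm, 0.65 kg, on four standoffs in the middle of the carrier, same axes; origin at the centre of its underside, 54 mm above the table. Parts on it rise above the origin: cooler in the middle 44 mm, upright memory module near the -x edge 38, rear sockets at the +x edge 30, card slot 13; under 5 mm in the 13 mm strips along the left and right edges.
- holder_a (a joint): angle (rad) of orange swing arm A at the board's left edge: 0 = closed, along carrier -y over the board, against its stop (hard). Grows to 2.6 as it swings open, anticlockwise from above, through carrier +x to outward. It turns stiffly on an upright pivot (0.13 N m) and stays where it is left. Starts open, 1.0 to 2.1.
- holder_a_pivot (a point): on the pivot axis of arm A, level with the arm's top face, 78 mm above the table. Pivots are at carrier x = +45 or -45 mm, y = +135 mm; which of arms A and B is at which x varies. A screw head stands 9 mm over this point.
- holder_a_end (a point): centre of the round outer end of arm A, on its top face, 60 mm from the pivot. The arm is a level bar 14 mm wide, 68 to 78 mm above the table, its round ends 21 mm (pivot) and 18 mm (here) across; a lock nut and screw stand 12 mm over this point, an 11 mm rubber foot hangs 10 mm under the bar, 2 mm clear of the board.
- holder_b (a joint): angle (rad) of orange swing arm B at the board's left edge: 0 = closed, along carrier -y over the board, against its stop (hard). Grows to 2.6 as it swings open, anticlockwise from above, through carrier +x to outward. It turns stiffly on an upright pivot (0.13 N m) and stays where it is left. Starts closed.
- holder_b_pivot (a point): on the pivot axis of arm B, level with the arm's top face, 78 mm above the table. Pivots are at carrier x = +45 or -45 mm, y = +135 mm; which of arms A and B is at which x varies. A screw head stands 9 mm over this point.
- holder_b_end (a point): centre of the round outer end of arm B, on its top face, 60 mm from the pivot. The arm is a level bar 14 mm wide, 68 to 78 mm above the table, its round ends 21 mm (pivot) and 18 mm (here) across; a lock nut and screw stand 12 mm over this point, an 11 mm rubber foot hangs 10 mm under the bar, 2 mm clear of the board.
- holder_c (a joint): angle (rad) of orange swing arm C at the board's right edge: 0 = closed, along carrier +y over the board, against its stop (hard). Grows to 2.6 as it swings open, clockwise from above, through carrier +x to outward. It turns stiffly on an upright pivot (0.13 N m) and stays where it is left. Starts open, 1.0 to 2.1.
- holder_c_pivot (a point): on the pivot axis of arm C, level with the arm's top face, 78 mm above the table. Pivots are at carrier x = +45 or -45 mm, y = -135 mm; which of arms C and D is at which x varies. A screw head stands 9 mm over this point.
- holder_c_end (a point): centre of the round outer end of arm C, on its top face, 60 mm from the pivot. The arm is a level bar 14 mm wide, 68 to 78 mm above the table, its round ends 21 mm (pivot) and 18 mm (here) across; a lock nut and screw stand 12 mm over this point, an 11 mm rubber foot hangs 10 mm under the bar, 2 mm clear of the board.
- holder_d (a joint): angle (rad) of orange swing arm D at the board's right edge: 0 = closed, along carrier +y over the board, against its stop (hard). Grows to 2.6 as it swings open, clockwise from above, through carrier +x to outward. It turns stiffly on an upright pivot (0.13 N m) and stays where it is left. Starts closed.
- holder_d_pivot (a point): on the pivot axis of arm D, level with the arm's top face, 78 mm above the table. Pivots are at carrier x = +45 or -45 mm, y = -135 mm; which of arms C and D is at which x varies. A screw head stands 9 mm over this point.
- holder_d_end (a point): centre of the round outer end of arm D, on its top face, 60 mm from the pivot. The arm is a level bar 14 mm wide, 68 to 78 mm above the table, its round ends 21 mm (pivot) and 18 mm (here) across; a lock nut and screw stand 12 mm over this point, an 11 mm rubber foot hangs 10 mm under the bar, 2 mm clear of the board.
- post_a: fixed round aluminium pedestal of arm A, 20 mm thick (32 mm at its foot), with the arm on top; origin on the pivot axis on the carrier plate, 42 mm above the table; axes as the carrier's
- post_c: fixed round aluminium pedestal of arm C, 20 mm thick (32 mm at its foot), with the arm on top; origin on the pivot axis on the carrier plate, 42 mm above the table; axes as the carrier's
- module: memory module 133 x 31 x 7 mm lying flat on the near (-x) margin of the carrier plate; origin under its centre. A bystander.
- card: graphics card 270 x 112 x 40 mm, three lilac fans up, on a red foam pad to the right; origin under its centre. A bystander.
- cooler: round CPU cooler, 92 mm across and 70 mm tall, on the red foam pad to the left; origin under its centre. A bystander.
- drive: drive stick 80 x 22 x 8 mm on the left pad; origin under its centre. A bystander.
- screw_dish: white dish 66 mm across and 22 mm high with screws, on the left pad; origin under its centre. A bystander.
- driver: yellow-handled screwdriver, 190 mm, lying on the table at the near left; origin in it, x along it. A bystander.
- esd_brush: black brush, 170 mm, lying on the right pad; origin in it, x along it. A bystander.
- tape: ring of yellow tape 96 mm across and 20 mm high at the far right; origin under its centre. A bystander.

How it is judged:
At the end, for the whole second after the job is handed in: all four arms closed against their stops (each joint below 0.07 rad, 4 degrees), the motherboard at rest within 6 mm of where it lay (value of joint each of holder_a, holder_b, holder_c, holder_d below 0.07 rad and linear speed of board below 0.01 m/s and not (distance of board from where it was at the start of the episode above 0.006 m)); the robot touches nothing.
It fails at once if the motherboard is shifted or lifted by more than 6 mm (distance of board from where it was at the start of the episode above 0.006 m).
It fails at once if the motherboard is tipped by more than 3 degrees (angle between board's own z axis and vertical above 0.052 rad).
It fails at once if an arm that was closed is swung open (by more than 0.2 rad) (value of joint any of holder_b, holder_d above 0.2 rad).
It fails at once if an arm is gripped between the fingers instead of pushed ((contact force between the fingers and post_a above 1 N and x of the grasp point in the frame of holder_a_end between -0.004 and 0.004 m and ((horizontal distance between the grasp point and holder_a_end below 0.062 m and horizontal distance between the grasp point and holder_a_pivot below 0.062 m and z of the grasp point in the frame of holder_a_end below 0.014 m) or (horizontal distance between the grasp point and holder_a_end below 0.005 m and z of the grasp point in the frame of holder_a_end below 0.026 m))) or (contact force between the fingers and post_c above 1 N and x of the grasp point in the frame of holder_c_end between -0.004 and 0.004 m and ((horizontal distance between the grasp point and holder_c_end below 0.062 m and horizontal distance between the grasp point and holder_c_pivot below 0.062 m and z of the grasp point in the frame of holder_c_end below 0.014 m) or (horizontal distance between the grasp point and holder_c_end below 0.005 m and z of the grasp point in the frame of holder_c_end below 0.026 m)))).
It fails at once if another thing on the bench is picked up or moved by more than 15 mm (distance of any of module, card, cooler, drive, screw_dish, driver, esd_brush, tape from where it was at the start of the episode above 0.015 m).
It also fails if it takes over 48 s, if anything falls off the work surface, if the arm or the gripper's body presses on something with over 40 N, if the wrist force passes 120 N, or if a joint passes its speed limit or range.

### The arm

A 7-joint arm with a two-finger parallel gripper is mounted at the origin on the work surface. World frame = base frame: x ahead of the robot, y to its left, z up, the work surface at z = 0. Lengths are in m, angles in rad, forces in N, time in s.
With the tool pointing down it reaches from about 0.4 to 0.85 m from the base axis. Payload 4.5 kg.
Tool frame: the origin (TCP) lies at the very end of the fingers, on their centre line; the grasp point (between the pads) lies 19 mm behind it; z points along the fingers, x is the direction in which the jaws open and shut, and the axes are right-handed (so a half turn about z gives the same grasp; the last joint's range is limited). The gripper opens to 85 mm and grips with 20 to 120 N. Pads are 22 mm wide; open, the fingers measure 114 mm over their backs; the gripper's body (76 mm by 85 mm) begins 54 mm behind the grasp point. The pads swing forward as they close: fully open they stand 13 mm farther back than shut.
Start: joints at [-1.207, 0.689, -0.195, 1.565, 0.157, 0.902, -0.215], TCP at [0.202, 0.591, 0.231] pointing down, gripper open.
Joint ranges: [-3.01, 3.01], [-0.46, 2.08], [-1.47, 1.51], [0.13, 2.56], [-1, 4.14], [0.04, 2.09], [-2.66, 2.66]. Speed limits (rad/s): [2.57, 2.57, 3.14, 3.14, 3.14, 3.14, 3.14].

### API

Orientations are given as a rotation vector (axis times angle).
In Python, from rig import state, get_image, camera_info, ctrl gives the robot as it stands.
- The arm moves only by the tool step_arm, never from a script. Its argument "steps" is one flat list of numbers, 7 for each row, row after row: the closure in counts, from 0 (fully open) to 255 (shut), then the shift along the tool's x, y, z in cm, then the turn, a rotation vector about the tool's x, y, z in rad. A call has 1 to 8 rows; each row shifts and turns the commanded pose from where the row before left it, along the tool's axes as they then stand; what a row does not reach is not made up. A row lasts 1/8 s, in which the tool goes at most 62.5 mm and 10.7 degrees, less where a joint would pass 70% of its speed; a pose out of reach is approached as far as the arm can. A call is refused whole if a number of a shift passes 6.25 or a number of a turn 0.188, either way. A call with a gripper value outside its range is refused whole. The fingers move at their own pace and stop on an object; the grip force is fixed at half the most. Time passes only in rows, so rows that do not move let the fingers close. It gives the time, the measured TCP pose, the force and the opening at its end, in the units of the state.
- state(): the state, without advancing time (a new reading comes with each control period).
- get_image(name): name is "scene" or "top" or "wrist"; returns (picture, depth): 420x560x3 uint8, red, green, blue; 420x560 float32, m along the optical axis (not along the pixel's ray), 0 where there is no reading.
- camera_info(name): a dict with "vfov" (degrees; the focal length in pixels is half the picture's height over the tangent of half this angle, whatever the lens; pixels are square), "cx", "cy" (the principal point, pixels), "rvec" (rotation vector, rad) and "tvec" (3), from world to camera coordinates, as OpenCV has them. Camera axes: x right, y down, z forward; pixel columns grow to the right and rows downward; lengths in m; the calibration is good to about 2 mm. A picture is of the moment at which its call begins: read the wrist's pose just before it. camera_info takes no time and is no camera call; for the wrist camera it gives the pose at the moment of the call.
- ctrl.job_done(): hands the job in, once; it reports no verdict.
The state is a dict: "clock": time; "q": joint angles; "joint_vel": joint speeds; "effort": joint torques, N m; "position": TCP position; "orientation": TCP orientation; "force": force on the tool from outside, world axes, zero at the start; "torque": the same for the moment, N m; "width": finger opening in m.
Only numpy, scipy, OpenCV 4.12 (cv2) and the standard library are available. Lean on these libraries where they do the work, as an engineer would, in place of code of your own. Each camera call takes 0.05 s, during which the arm holds its last target. There are 200 camera calls.

## Working session

There is one attempt and no reset: what is moved stays moved. The work goes in short steps, Python scripts to look and compute and a tool call to move; the robot and the scene stay as the last step left them, time stands still between calls to the robot, and variables do not carry over. Pictures are saved under pics/ and viewed, about 8 in all and at most 12, crops included, and the job is handed in when it is done.

Besides the shell and the picture viewer there is one more tool, called after "Request:" as name(argument=value, ...) on one line, values as JSON. step_arm: Moves the arm, as the interface text tells. Its arguments: {"type":"object","properties":{"steps":{"type":"array","items":{"type":"number"}}},"required":["steps"]}

```bash
mkdir -p pics; python3 - <<'E'
from rig import state,get_image,camera_info
import cv2,numpy as np
for n in("top","scene"):
    im,d=get_image(n); np.savez(f"pics/{n}.npz",im=im,d=d); cv2.imwrite(f"pics/{n}0.png",im[:,:,::-1]); print(n,camera_info(n))
print(state())
E
```

```text
top {'vfov': 57.752430097063, 'cx': 281.806535956572, 'cy': 212.02631894562626, 'rvec': array([ 2.17874214, -2.19733084,  0.01741883]), 'tvec': array([0.01379945, 0.49412198, 1.21848198])}
scene {'vfov': 48.88570324532749, 'cx': 270.3701459826469, 'cy': 211.17106752657722, 'rvec': array([ 1.03712675,  2.45082558, -1.00815675]), 'tvec': array([ 0.35215387, -0.19841079,  1.57269042])}
{'clock': 0.1, 'q': array([-1.20722531,  0.68991843, -0.19451959,  1.56626538,  0.15730304,
        0.9025034 , -0.21508588]), 'joint_vel': array([ 1.01755238e-03, -3.25882750e-03, -5.00103837e-05, -3.36426107e-03,
       -1.18085373e-03,  1.97636303e-04, -4.74426747e-04]), 'effort': array([-3.34070071e-03, -5.40602374e+01, -1.27131555e+00, -1.58987224e+01,
        9.44863219e-03,  4.37164927e-03,  5.69101800e-06]), 'position': array([0.20224179, 0.59074084, 0.23054605]), 'orientation': array([ 2.55496376e+00,  1.82617322e+00, -2.05390159e-03]), 'force': array([-0.25531731,  0.74184181, -0.01953967]), 'torque': array([-0.02063947,  0.01335419,  0.00774222]), 'width': 0.08535113289449965}
```

View pics/top0.png

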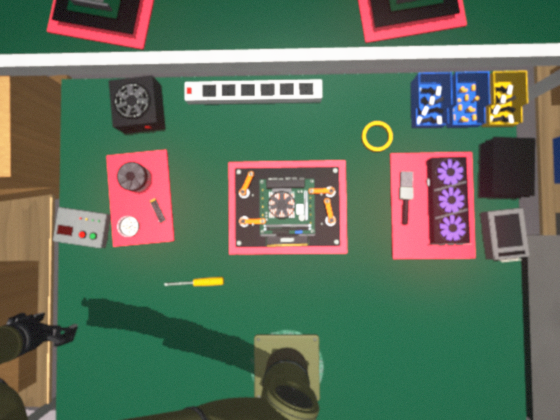

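View pics/scene0.png

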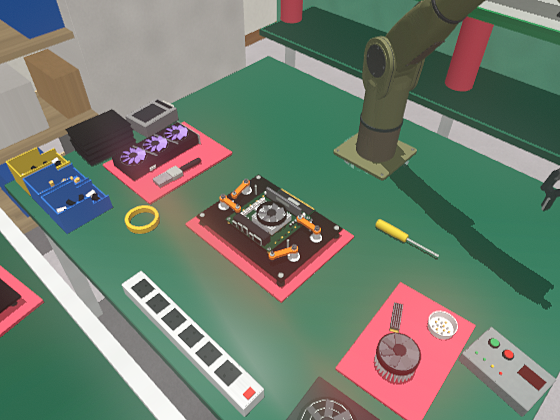

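The top view shows +x up and +y left. The left far arm (about 247,183) and the right near arm (about 328,210) look open, and the arms at (252,221) and (322,191) look closed. I'll measure these on the z=78 mm plane.

```bash
cat >h.py <<'E'
import numpy as np,cv2
from rig import camera_info
def cam(n):
    c=camera_info(n);R=cv2.Rodrigues(c["rvec"])[0];f=210/np.tan(np.radians(c["vfov"]/2));return R,c["tvec"],f,c["cx"],c["cy"]
def ray(n,uv,z):
    R,t,f,cx,cy=cam(n);uv=np.atleast_2d(uv).astype(float)
    d=np.c_[(uv[:,0]-cx)/f,(uv[:,1]-cy)/f,np.ones(len(uv))]@R;o=-R.T@t
    return o+d*((z-o[2])/d[:,2])[:,None]
def orange(im):
    h=cv2.cvtColor(im,cv2.COLOR_RGB2HSV);return cv2.inRange(h,(9,150,120),(22,255,255))
E
python3 - <<'E'
from h import *
for n,box in(("top",(230,160,345,250)),("scene",(190,170,350,290))):
    im=np.load(f"pics/{n}.npz")["im"];m=orange(im);x0,y0,x1,y1=box
    k=np.zeros_like(m);k[y0:y1,x0:x1]=m[y0:y1,x0:x1]
    nc,l,s,c=cv2.connectedComponentsWithStats(k)
    for i in range(1,nc):
        if s[i,4]<12: continue
        p=np.argwhere(l==i)[:,::-1]; w=ray(n,p,.078)[:,:2]
        (cx,cy),(a,b),an=cv2.minAreaRect((w*1000).astype(np.float32)); mu=w.mean(0);e,v=np.linalg.eigh(np.cov(w.T))
        pr=(w-mu)@v[:,1]
        print(n,s[i],"mean",mu.round(4),"dir",v[:,1].round(3),"range",pr.min().round(4),pr.max().round(4),"size",round(a),round(b))
    # carrier plate dark blob / red foam
im=np.load("pics/top.npz")["im"]
h=cv2.cvtColor(im,cv2.COLOR_RGB2HSV);r=cv2.inRange(h,(165,100,120),(180,255,255));k=np.zeros_like(r);k[150:265,215:360]=r[150:265,215:360]
w=ray("top",np.argwhere(k>0)[:,::-1],.02)[:,:2]*1000
print("foam",cv2.minAreaRect(w.astype(np.float32)))
# dark plate
v=cv2.inRange(h,(0,0,0),(180,255,60));k=np.zeros_like(v);k[165:248,234:343]=v[165:248,234:343]
k=cv2.morphologyEx(k,cv2.MORPH_OPEN,np.ones((3,3)))
w=ray("top",np.argwhere(k>0)[:,::-1],.042)[:,:2]*1000
print("plate",cv2.minAreaRect(w.astype(np.float32)))
cv2.imwrite("pics/topc.png",cv2.resize(im[150:265,220:355,::-1],None,fx=5.8,fy=5,interpolation=cv2.INTER_CUBIC))
E
```

```text
top [241 174  13  19 101] mean [0.5844 0.1144] dir [-0.895  0.446] range -0.0277 0.03 size 20 58
top [313 188  17   6  74] mean [ 0.556  -0.1087] dir [0.038 0.999] range -0.0279 0.0207 size 49 15
top [324 198   9  20  94] mean [ 0.4994 -0.1335] dir [-0.954 -0.3  ] range -0.0349 0.0257 size 60 19
top [245 218  16   7  76] mean [0.4661 0.0961] dir [-0.034  0.999] range -0.0218 0.0245 size 46 18
scene [231 181  19  18 101] mean [ 0.4991 -0.1302] dir [-0.971 -0.239] range -0.0393 0.0446 size 84 22
scene [220 196  21  17 114] mean [ 0.5572 -0.1055] dir [0.049 0.999] range -0.0441 0.0395 size 83 24
scene [296 217  25  17 137] mean [0.4671 0.1019] dir [0.005 1.   ] range -0.0412 0.041 size 26 82
scene [268 246  30  14 169] mean [0.5856 0.1183] dir [-0.911  0.411] range -0.0364 0.0443 size 25 80
foam ((511.10589599609375, -8.213668823242188), (374.5193786621094, 297.6786193847656), 89.8720474243164)
plate ((0.0, 0.0), (0.0, 0.0), 0.0)
```

View pics/topc.png

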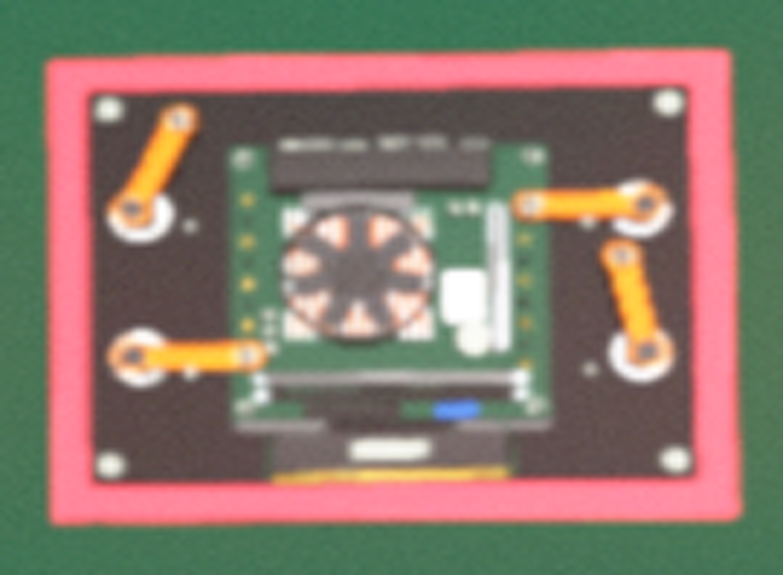

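The crop confirms it. A is the far left arm (pivot crop 132,208, end 180,118). C is the near right arm (pivot 648,352, end 620,255). B and D are closed, and there are plate corner screws at (109,109), (669,102), (676,460) and (110,465). Next I'll fit the carrier pose from the pivots and check it.

```bash
python3 - <<'E'
from h import *
from rig import state
def cp(p,z): p=np.array(p,float);return ray("top",np.c_[220+(p[:,0]+.5)/5.8-.5,150+(p[:,1]+.5)/5-.5],z)[:,:2]
piv=cp([(132,208),(132,355),(648,204),(648,352)],.087);mod=np.array([[45,135],[-45,135],[45,-135],[-45,-135]])/1000
end=cp([(180,118),(248,355),(531,205),(620,255)],.090)
cor=cp([(109,109),(669,102),(676,460),(110,465)],.045)
print("piv",piv.round(4).tolist());print("len",np.hypot(*(end-piv).T).round(4));print("corner mean",cor.mean(0),"y-yaw",cor[[0,3]].mean(0)-cor[[1,2]].mean(0))
a=mod-mod.mean(0);b=piv-piv.mean(0);th=np.arctan2((a[:,0]*b[:,1]-a[:,1]*b[:,0]).sum(),(a*b).sum())
c,s=np.cos(th),np.sin(th);R=np.array([[c,-s],[s,c]]);t=piv.mean(0)
print("yaw",th,"t",t,"res",((mod@R.T+t-piv)*1000).round(1).tolist())
d=(end-piv)@R; print("dirs",d.round(4).tolist())
print("angA",np.arctan2(d[0,0],-d[0,1]),"angC",np.arctan2(d[3,0],d[3,1]))
E
```

```text
piv [[0.5555, 0.1272], [0.4661, 0.1275], [0.5551, -0.1425], [0.4657, -0.1413]]
len [0.0601 0.0609 0.061  0.0602]
corner mean [ 0.51073652 -0.00722226] y-yaw [-0.00091041  0.30450268]
yaw -0.0022673739730071705 t [ 0.51059731 -0.00729393] res [[0.4, 0.4], [-0.2, 0.3], [0.2, 0.1], [-0.4, -0.9]]
dirs [[0.0543, -0.0257], [-0.0004, -0.0609], [-0.0004, 0.061], [0.0585, 0.0142]]
angA 1.1294139211857042 angC 1.333086992552392
```

Carrier pose is (0.5106, -0.0073) with yaw about 0, and residuals are under 1 mm. Arm lengths read 60–61 mm, as given. A is at 1.13 rad and C at 1.33 rad. I'll shut the fingers, set tool x along world +y, and fly over.

Request:
step_arm(steps=[255,0,0,0,0,0,-0.165,255,0,0,0,0,0,-0.165,255,-3.7,3.4,0,0,0,0,255,-3.7,3.4,0,0,0,0,255,-3.7,3.4,0,0,0,0,255,-3.7,3.4,0,0,0,0,255,-3.7,3.4,0,0,0,0,255,-3.7,3.4,0,0,0,0])

```text
clock: 1.1
position: [0.4073, 0.3679, 0.231]
orientation: [2.221, 2.222, -0.001]
force: [0.6, -0.3, -0.0]
width: -0.0002
```

Request:
step_arm(steps=[255,-3.7,3.4,0,0,0,0,255,-3.7,3.4,0,0,0,0,255,-3.7,3.4,0,0,0,0,255,-3.7,3.4,0,0,0,0,255,-3.7,3.4,0,0,0,0,255,0,0,0,0,0,0,255,0,0,0,0,0,0])

```text
clock: 1.98
position: [0.5758, 0.1849, 0.2309]
orientation: [-2.22, -2.221, 0.001]
force: [-0.7, 1.0, 0.6]
width: -0.0002
```

Request:
step_arm(steps=[255,-2.0,2.1,0,0,0,0,255,-2.0,2.1,0,0,0,0,255,0,0,5,0,0,0,255,0,0,5,0,0,0,255,0,0,3,0,0,0,255,0,0,0,0,0,0,255,0,0,0,0,0,0])

```text
clock: 2.85
position: [0.6189, 0.1461, 0.1027]
orientation: [2.219, 2.223, 0.004]
force: [-0.1, 0.3, 0.5]
width: -0.0001
```

```bash
python3 - <<'E'
from rig import get_image,state
import cv2
a,_=get_image("scene");b,_=get_image("wrist")
cv2.imwrite("pics/s1.png",cv2.hconcat([cv2.resize(a[140:310,170:370,::-1],(480,408),interpolation=cv2.INTER_CUBIC),cv2.resize(b[100:,:,::-1],(320,408))]))
print(state()["position"],state()["force"])
E
```

```text
[0.61956531 0.1454801  0.10325152] [-0.71851048  1.1062628  -0.06679647]
```

View pics/s1.png

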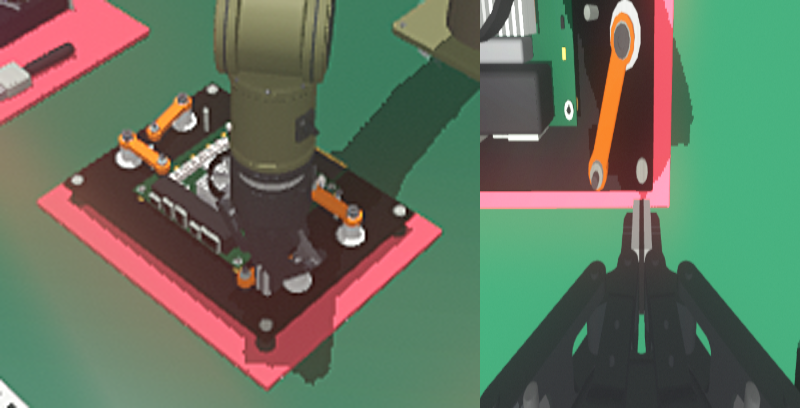

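The finger is beside A's end, outside it and clear (wrist crop: arm end 597,175, tip 641,195). I'll descend and push along the arc.

Request:
step_arm(steps=[255,0,0,2,0,0,0,255,0,0,1.7,0,0,0,255,0,0,0,0,0,0,255,-0.8,-0.4,0,0,0,0,255,-0.8,-0.4,0,0,0,0,255,-0.5,-0.2,0,0,0,0,255,-0.5,-0.2,0,0,0,0,255,0,0,0,0,0,0])

```text
clock: 3.95
position: [0.6065, 0.1181, 0.0645]
orientation: [2.222, 2.221, 0.0]
force: [-0.2, 1.2, -0.4]
width: -0.0005
```

Request:
step_arm(steps=[255,-0.5,-0.4,-0.1,0,0,0,255,-0.5,-0.5,0,0,0,0,255,-0.4,-0.55,0,0,0,0,255,-0.4,-0.55,0,0,0,0,255,-0.2,-0.6,0,0,0,0,255,-0.2,-0.6,0,0,0,0,255,0,0,0,0,0,0])

```text
clock: 4.82
position: [0.5733, 0.0952, 0.0653]
orientation: [-2.222, -2.221, 0.004]
force: [1.9, -0.6, 1.2]
width: 0.0002
```

Request:
step_arm(steps=[255,0,-0.15,0,0,0,0,255,0,-0.15,0,0,0,0,255,0,0,0,0,0,0])

```text
clock: 5.2
position: [0.5731, 0.0957, 0.0654]
orientation: [2.22, 2.219, 0.003]
force: [6.8, -2.9, -1.9]
width: 0.0002
```

Request:
step_arm(steps=[255,0,-0.15,0,0,0,0,255,0,0,0,0,0,0])

```text
clock: 5.45
position: [0.5731, 0.0957, 0.0655]
orientation: [2.22, 2.218, 0.006]
force: [7.8, -3.5, -2.9]
width: -0.0001
```

A is against its stop: the tool stalled at x=0.5731 (expected 0.5735) with about 8 N. I'll retreat, lift and cross to C.

Request:
step_arm(steps=[255,0,2.0,0,0,0,0,255,0,0,-3,0,0,0,255,0,0,-5,0,0,0,255,0,0,-5,0,0,0,255,-5,-1.2,0,0,0,0,255,-5,-1.2,0,0,0,0,255,-5,-1.2,0,0,0,0,255,-5,-1.2,0,0,0,0])

```text
clock: 6.45
position: [0.5398, -0.1037, 0.1947]
orientation: [-2.217, -2.221, 0.002]
force: [0.9, -0.6, 0.4]
width: -0.0002
```

Request:
step_arm(steps=[255,-5,-1.2,0,0,0,0,255,0,0,0,0,0,0,255,0,0,0,0,0,0])

```text
clock: 6.82
position: [0.5292, -0.1519, 0.1949]
orientation: [-2.218, -2.221, -0.0]
force: [0.4, 0.1, 0.1]
width: 0.0001
```

To (.5257, -.170): tool x −1.8, y −0.35; then down to 0.066 (12.9 cm).

Request:
step_arm(steps=[255,-1.8,-0.35,0,0,0,0,255,0,0,4,0,0,0,255,0,0,4,0,0,0,255,0,0,3,0,0,0,255,0,0,1.8,0,0,0,255,0,0,0,0,0,0,255,0,0,0,0,0,0])

```text
clock: 7.7
position: [0.5271, -0.1715, 0.0679]
orientation: [2.22, 2.222, 0.001]
force: [-0.2, -0.6, 0.5]
width: -0.0
```

Request:
step_arm(steps=[255,0.6,-0.2,0.2,0,0,0,255,0.7,-0.2,0,0,0,0,255,0.7,-0.1,0,0,0,0,255,0.7,-0.2,0,0,0,0,255,0.7,-0.2,0,0,0,0,255,0,0,0,0,0,0])

```text
clock: 8.45
position: [0.5179, -0.1367, 0.0654]
orientation: [2.22, 2.223, 0.001]
force: [0.4, -0.4, 0.0]
width: 0.0003
```

Request:
step_arm(steps=[255,0.7,-0.5,0,0,0,0,255,0.7,-0.5,0,0,0,0,255,0.4,-0.55,0,0,0,0,255,0.4,-0.55,0,0,0,0,255,0.2,-0.65,0,0,0,0,255,0.2,-0.65,0,0,0,0,255,0,0,0,0,0,0])

```text
clock: 9.32
position: [0.4836, -0.1096, 0.0655]
orientation: [-2.218, -2.223, -0.003]
force: [4.0, 1.9, 0.9]
width: -0.0004
```

Request:
step_arm(steps=[255,0,-0.15,0,0,0,0,255,0,-0.15,0,0,0,0,255,0,-0.15,0,0,0,0,255,0,0,0,0,0,0])

```text
clock: 9.82
position: [0.4836, -0.1097, 0.0656]
orientation: [2.216, 2.221, 0.013]
force: [9.9, 1.6, -3.0]
width: 0.0002
```

C stalled at x=0.4836 (expected 0.4837) with about 10 N, so it is home. I'll retreat, lift and move well clear.

Request:
step_arm(steps=[255,0,2.0,0,0,0,0,255,0,0,-3,0,0,0,255,0,0,-6,0,0,0,255,0,0,-6,0,0,0,255,-5,0,0,0,0,0,255,-5,0,0,0,0,0,255,-5,0,0,0,0,0,255,-5,0,0,0,0,0])

```text
clock: 10.82
position: [0.4958, -0.3123, 0.2141]
orientation: [-2.217, -2.218, 0.005]
force: [-0.1, -0.2, -0.3]
width: -0.0002
```

Request:
step_arm(steps=[255,-5,0,0,0,0,0,255,-5,0,0,0,0,0,255,0,0,0,0,0,0,255,0,0,0,0,0,0])

```text
clock: 11.32
position: [0.4973, -0.4098, 0.214]
orientation: [-2.217, -2.219, 0.001]
force: [0.0, -0.2, -0.6]
width: -0.0001
```

```bash
python3 - <<'E'
from h import *
from rig import get_image,state
im,_=get_image("top");o=np.load("pics/top.npz")["im"]
m=orange(im);k=np.zeros_like(m);k[160:250,230:345]=m[160:250,230:345]
nc,l,s,c=cv2.connectedComponentsWithStats(k)
for i in range(1,nc):
    if s[i,4]<12: continue
    w=ray("top",np.argwhere(l==i)[:,::-1],.078)[:,:2];e,v=np.linalg.eigh(np.cov(w.T));print(w.mean(0).round(4),v[:,1].round(3),s[i,4])
# board shift: phase correlation over board area
g=[cv2.cvtColor(a,cv2.COLOR_RGB2GRAY)[176:238,266:308].astype(np.float32) for a in(o,im)]
print("shift px",cv2.phaseCorrelate(g[0],g[1]))
print(state()["position"],state()["force"],state()["clock"])
cv2.imwrite("pics/t2.png",cv2.resize(im[150:265,220:355,::-1],None,fx=5.8,fy=5,interpolation=cv2.INTER_CUBIC))
E
```

```text
[0.5545 0.0958] [0.005 1.   ] 65
[ 0.5559 -0.1085] [0.041 0.999] 73
[0.4661 0.0962] [-0.051  0.999] 70
[ 0.4709 -0.1101] [0.056 0.998] 21
[ 0.4615 -0.1106] [-0.036  0.999] 22
shift px ((0.4981572836840016, 0.05229590012269014), 1.0094206263621648)
[ 0.49811493 -0.40925928  0.21440126] [-0.53631976 -0.24000914 -0.59494904] 11.375
```

View pics/t2.png

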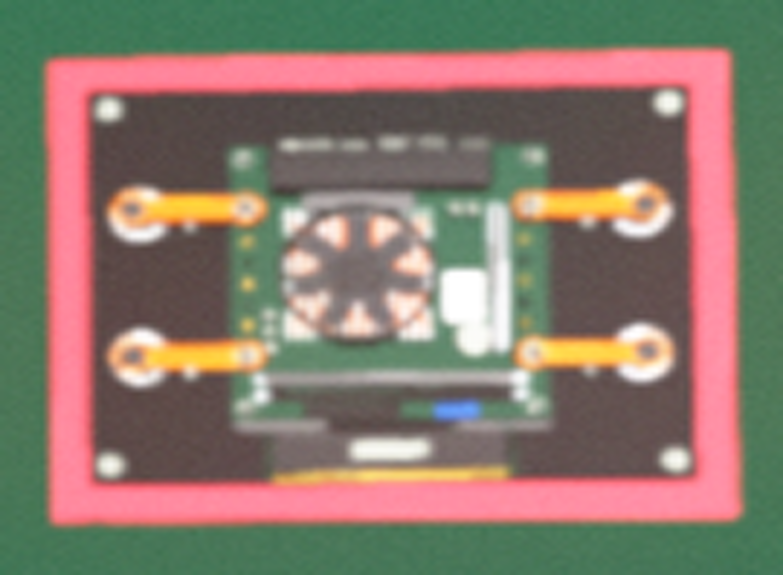

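All four arms lie over the board and against their dowels. The ends sit at (246,208), (248,355), (531,205) and (532,352) in the crop, and the board outline has not moved.

```bash
python3 -c "
from rig import ctrl,state
print(state()['joint_vel'].round(3)); print(ctrl.job_done())"
```

```text
[-0.014 -0.007 -0.009 -0.008  0.004 -0.007  0.002]
the job is handed in; nothing more can be done
None
```

I pushed arms A (far left) and C (near right) closed with the shut fingertips, then lifted the hand clear and handed the job in at about 11.4 s.

- **Home against the stops:** A stalled at x = 0.5731 m (expected 0.5735) with about 8 N. C stalled at 0.4836 m (expected 0.4837) with about 10 N.
- **All four arms closed:** the last top view shows every arm lying along carrier ±y against its dowel, with B and D where they were. The colour-mask directions agree to within about 3° of camera noise. C's mask split into two pieces, so I judged C from the picture and its stall position.
- **Board:** its outline looks unchanged in the picture. Phase correlation gave a shift of 0.5 px, roughly 1.4 mm, which is larger than the picture suggests; I take it as noise or bias, and it is within the 6 mm limit.
- **Bystanders:** I did not re-measure these. All travel was at about 0.2 m height and the force readings during it were near zero.

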